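# Release the cue ball with the operator's key

## Robot

A 6-joint arm with a two-finger parallel gripper is mounted at the origin on the work surface. World frame = base frame: x ahead of the robot, y to its left, z up, the work surface at z = 0. Lengths are in m, angles in rad, forces in N, time in s.
With the tool pointing down it reaches from about 0.275 to 1 m from the base axis. Payload 8.4 kg.
Tool frame: the origin (TCP) lies on the centre line of the jaws, within the pads' length; the fingertips stand 11 mm ahead of it and the grasp point (between the pads) lies 8 mm behind it; z points along the fingers, y is the line along which they close (so a half turn about z gives the same grasp; the last joint's range is limited). The gripper opens to 85 mm and grips with 20 to 120 N. Pads are 22 mm wide; open, the fingers measure 114 mm over their backs; the gripper's body (76 mm by 85 mm) begins 54 mm behind the grasp point. The pads swing forward as they close: fully open they stand 13 mm farther back than shut.
Start: joints at [-0.002, 0.353, 1.633, -0, 1.155, -0.002], TCP at [0.625, -0, 0.242] pointing down, gripper open.
Joint ranges: [-2.63, 2.63], [-0.92, 2.1], [0.06, 2.66], [-1.3, 4.44], [0, 2.69], [-3.02, 3.02]. Speed limits (rad/s): [2.22, 2.22, 2.79, 3.14, 3.14, 3.14].

## Interface

Orientations are given as a 3x3 rotation matrix whose columns are the frame's x, y, z axes.
In Python, from plant import bot gives the robot as it stands. The module is installed in compiled form; this text tells all that it offers.
- The arm moves only by the tool apply_moves, never from a script. Its argument "steps" is one flat list of numbers, 7 for each row, row after row: the turn, a rotation vector about the tool's x, y, z in rad, then the shift along the tool's x, y, z in mm, then the finger opening in mm, from 0 to 85.4. A call has 1 to 10 rows; each row is the pose to reach, as a shift and turn from the pose commanded when the call began, along the tool's axes at that moment; what a row does not reach only later rows make up. A row lasts 1/10 s, in which the tool goes at most 50 mm and 8.59 degrees, less where a joint would pass 70% of its speed; a pose out of reach is approached as far as the arm can. A call with a gripper value outside its range is refused whole. The fingers move at their own pace and stop on an object; "force" is the grip in N (left out, the last holds). Time passes only in rows, so rows that repeat a pose let the fingers close. It gives the time, the measured TCP pose, the force, the opening and the grip force at its end, in the units of the state.
- bot.read_state(): the state, without advancing time (a new reading comes with each control period).
- bot.camera(name): name is "scene" or "side" or "wrist"; returns (picture, depth): 400x640x3 uint8, blue, green, red; 400x640 float32, m along the optical axis (not along the pixel's ray), 0 where there is no reading.
- bot.camera_params(name): a dict with "intrinsics" (3x3 intrinsics, pixels), "k1" (the pictures are not rectified: a ray, as slopes to the right and down, at radius r is drawn at 1 + k1 r^2 times it, then the intrinsics apply), "position" and "attitude" of the camera in the world. Camera axes: x right, y down, z forward; pixel columns grow to the right and rows downward; lengths in m; the calibration is good to about 2 mm. A picture is of the moment at which its call begins: read the wrist's pose just before it. camera_params takes no time and is no camera call; for the wrist camera it gives the pose at the moment of the call.
- bot.close_job(): hands the job in; it is judged then, once.
The state is a dict: "clock": time; "joints": joint angles; "joint_vel": joint speeds; "tau": joint torques, N m; "tool_pos": TCP position; "tcp_rot": TCP orientation; "force": force on the tool from outside, world axes, zero at the start; "moment": the same for the moment, N m; "opening": opening from 0.0 (shut) to 1.0 (fully open); "finger_force": force on a finger pad.
Only numpy, scipy, OpenCV 4.12 (cv2) and the standard library are available. Lean on these libraries where they do the work, as an engineer would, in place of code of your own. Each camera call takes 0.05 s, during which the arm holds its last target. There are 200 camera calls.

## Task

Take the red key out of the wooden key block, push its blade all the way down into the lock on the ball release (it may stick on the spring pins: wiggle it past them) and only then turn it a quarter turn clockwise, so that the gate drops and the cue ball rolls down to the low end of its run by itself. The lock springs back, so finish while still holding the key fully in and turned with the ball at the low end; do not touch the ball, and leave the other keys and everything else on the counter where they are.

Things in the scene. Friction and masses are not known exactly. Their poses are not given: they have to be found in the camera images.
- red_key: Operator's key, upright in one of the key block's three slots (which one varies). Red bow 34 wide (x) x 12 thick (y) x 34 mm high; steel blade below, 14 (x) x 4 (y) x 26 mm, its nose fully rounded (2 mm radius). Origin: centre of the bow's flat underside (shoulder); z up: bow to z=34, blade tip at z=-26 mm. Same either way round. About 50 g.
- key_block: Pine block, fixed, 190 mm (x) by 56 mm (y) by 32 mm high; origin at the centre of its underside. Three slots, 60 mm apart along its x (at x = -60, 0, 60 mm), each along x, 16 x 6 mm and 29 mm deep. Each holds a key whose shoulder rests on the block's top, key x along block x.
- blue_key: A key of the same shape with a blue bow, in another slot; leave it. Origin as for the red key.
- black_key: A key of the same shape with a black bow, in another slot; leave it. Origin as for the red key.
- release: Ball release, fixed, dark wood, 280 mm along its y; origin on the counter, z up. Open ball run, 62 mm wide, along y at x=55 mm between 10 mm walls 75 mm high; green floor falls 7 degrees to -y (45 mm high at y=20); inner ends at y=-130 (low) and 130 mm (90 mm high). Block 84 x 130 x 50 mm on its -x side carries the lock at x=-32, y=0: brass plug in a steel ring, 60 mm across, top at 80 mm.
- keyway (a point): Centre of the keyway's mouth in the plug's top face, 80 mm above the counter. Turns with the plug: x along the keyway, z up. Keyway 16.4 (x) x 5.6 mm (y), 30 deep, the top 6 mm flared to 21.4 x 10.6; its x is parallel to the release's x at lock=0. Two sprung pins, 12 and 21 mm down, one from each y side, give bumps of about 4 to 12 N. Fully in: shoulder on the plug, key origin here.
- lock (a joint): Turn of the lock plug, rad: 0 at rest, growing clockwise seen from above, stop at 1.66. A spring pulls it back: about 0.025 N m at 0, 0.09 N m at a quarter turn. The key has about 0.12 rad of play either way in the keyway. The gate drops with it and lets the ball pass from about 1.15 rad.
- gate (a joint): Drop of the brass gate plate, m: 0 when it stands 30 mm above the run's floor at y=20 mm of the release; it sinks 27 mm per rad of the lock; flush with the floor at 0.031.
- cue_ball_center (a point): Centre of the white cue ball, 57 mm across, 170 g. It starts in the run above the gate (release y about 52 mm) and at the low end comes to rest at release y of about -100 mm.
- chalk_blue: Blue chalk cube, 22 mm, loose; origin under its centre. Bystander.
- chalk_green: Green chalk cube, 22 mm, loose; origin under its centre. Bystander.
- mug: Blue mug, 80 mm across and 90 mm high, loose; origin under its centre. Bystander.
- brush: Table brush lying on the counter, loose. Bystander.
- talc: White bottle with a green label, 52 mm across and 130 mm high, loose; origin under its centre. Bystander.
- cue_ball: The white cue ball itself; its body frame turns as it rolls, so use its centre (point cue_ball_center). Do not touch it.
Things that resemble listed ones, but are neither listed nor needed, are in the scene too. Of the things shaped like the red_key, the red one is meant.

How it is judged:
On the way, in this order (a step that is already met when the one before it is completed fails the run):
1. the red key is fully in the lock, not yet turned (z of red_key in the frame of keyway between -0.004 and 0.003 m and horizontal distance between red_key and keyway below 0.005 m and angle between the z axis of red_key and the z axis of keyway, either way round below 0.12 rad and value of joint lock below 0.35 rad), for 0.2 s.
2. the key is turned about a quarter, still fully in (z of red_key in the frame of keyway between -0.004 and 0.003 m and horizontal distance between red_key and keyway below 0.005 m and angle between the z axis of red_key and the z axis of keyway, either way round below 0.12 rad and value of joint lock above 1.25 rad), for 0.2 s.
At the end, for the whole second after the job is handed in: The red key is held in the fingers (over 2 N), within 3 mm of fully in and 5 mm of the keyway's centre, upright within 0.12 rad, with the lock turned more than 1.25 rad; the cue ball lies at the low end of its run (release y between -125 and -85 mm) (all of step 2 and contact force between the fingers and red_key above 2 N and y of cue_ball_center in the frame of release between -0.125 and -0.085 m and x of cue_ball_center in the frame of release between 0.04 and 0.07 m and z of cue_ball_center in the frame of release below 0.075 m); the arm keeps its last pose, push and grip.
It fails at once if the robot touches the cue ball (contact force between any of the fingers, the arm and cue_ball above 0.5 N).
It fails at once if another key or a loose thing on the counter is moved by more than 3 cm (distance of any of blue_key, black_key, chalk_blue, chalk_green, mug, brush, talc from where it was at the start of the episode above 0.03 m).
It also fails if it takes over 48 s, if anything falls off the work surface, if the arm or the gripper's body presses on something with over 40 N, if the wrist force passes 120 N, or if a joint passes its speed limit or range.

## Working session

There is one attempt and no reset: what is moved stays moved. The work goes in short steps, Python scripts to look and compute and a tool call to move; the robot and the scene stay as the last step left them, time stands still between calls to the robot, and variables do not carry over. Pictures are saved under pics/ and viewed, at most 10 in all, crops included, and the job is handed in when it is done.

Besides the shell and the picture viewer there is one more tool, called after "Call:" as name(argument=value, ...) on one line, values as JSON. apply_moves: Moves the arm, as the interface text tells. Its arguments: {"type":"object","properties":{"steps":{"type":"array","items":{"type":"number"}},"force":{"type":"number"}},"required":["steps"]}

```bash
mkdir -p pics
cat > h.py <<'E'
import numpy as np,cv2
from plant import bot
def world(p,px,depth):
    K=np.array(p["intrinsics"]);u=np.array(px,float).reshape(-1,2)
    xd=(u-[K[0,2],K[1,2]])/[K[0,0],K[1,1]]
    x=xd.copy()
    for _ in range(20): x=xd/(1+p["k1"]*(x**2).sum(1,keepdims=True))
    d=np.array(depth,float).reshape(-1,1)
    c=np.hstack([x*d,d]); return c@np.array(p["attitude"]).T+np.array(p["position"])
def ray_at_z(p,px,z):
    a=world(p,px,np.ones(len(np.array(px).reshape(-1,2))));o=np.array(p["position"]);r=a-o
    return o+r*((z-o[2])/r[:,2:3])
def cloud(name):
    p=bot.camera_params(name);im,d=bot.camera(name)
    v,u=np.mgrid[0:400,0:640]
    return p,im,d,world(p,np.stack([u.ravel(),v.ravel()],1),d.ravel()).reshape(400,640,3)
E
python3 - <<'E'
from h import *
for n in("scene","side"):
    p,im,d,w=cloud(n);cv2.imwrite(f"pics/{n}0.png",im);np.savez(f"{n}0.npz",im=im,d=d,w=w);print(n,np.round(p["intrinsics"],1).tolist(),p["k1"],p["position"],np.round(p["attitude"],3).tolist())
print({k:np.round(v,3) for k,v in bot.read_state().items()})
E
```

```text
scene [[404.1, 0.0, 321.2], [0.0, 404.1, 197.4], [0.0, 0.0, 1.0]] -0.026395776712877166 [ 1.4560229  -0.3909473   1.04882438] [[0.429, 0.636, -0.642], [0.903, -0.29, 0.316], [0.015, -0.715, -0.699]]
side [[423.2, 0.0, 314.1], [0.0, 423.2, 195.4], [0.0, 0.0, 1.0]] 0.03288184837571574 [-0.00181544 -0.88682479  0.72640654] [[0.85, -0.267, 0.455], [-0.528, -0.426, 0.735], [-0.002, -0.865, -0.503]]
{'clock': np.float64(0.1), 'joints': array([-0.002,  0.354,  1.634,  0.   ,  1.155, -0.002]), 'joint_vel': array([-0.001, -0.002, -0.001, -0.001,  0.002,  0.   ]), 'tau': array([ 0.0000e+00, -6.0636e+01, -3.4282e+01, -0.0000e+00,  4.0000e-03,
       -0.0000e+00]), 'tool_pos': array([0.625, 0.   , 0.242]), 'tcp_rot': array([[-0.   ,  1.   , -0.001],
       [ 1.   ,  0.   ,  0.   ],
       [ 0.   , -0.001, -1.   ]]), 'force': array([ 1.128, -0.046, -0.823]), 'moment': array([ 0.039,  0.003, -0.002]), 'finger_force': np.float64(0.0), 'opening': np.float64(0.999)}
```

View pics/scene0.png

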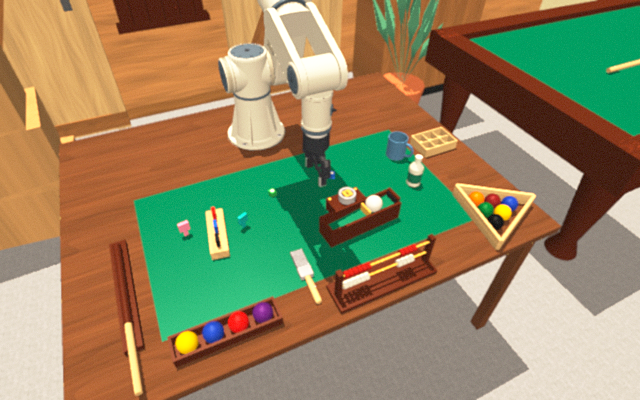

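View pics/side0.png

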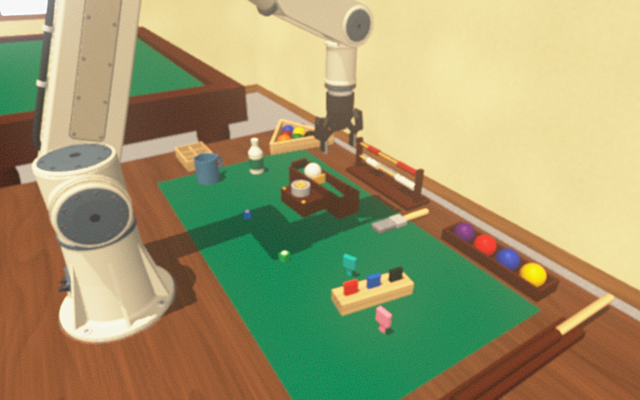

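Both views show the pine block: scene (217,233), side (372,292). Its bows are red at side (350,287), blue at (374,281) and black at (396,273). Pink at side (384,319) and teal at (349,264) are key-like decoys outside the block. The lock is at scene (347,195) and side (300,188), and the ball at scene (374,204). I'll confirm the red key with a crop and get rough positions.

Run:
```python
from h import *
s=np.load("side0.npz");c=np.load("scene0.npz")
a=cv2.resize(s["im"][245:335,320:430],None,fx=3.6,fy=3.6,interpolation=cv2.INTER_CUBIC)
b=cv2.resize(c["im"][165:265,170:270],(324,324),interpolation=cv2.INTER_CUBIC)
cv2.imwrite("pics/crop1.png",np.hstack([a,b]))
for n,z in(("side",s),("scene",c)):
    w=z["w"];im=z["im"].astype(int)
    B,G,R=im[...,0],im[...,1],im[...,2]
    ok=(z["d"]>0)&(w[...,2]>0.02)&(w[...,2]<0.12)
    m=ok&(R>150)&(G<80)&(B<80)
    k,l,st,ce=cv2.connectedComponentsWithStats(m.astype(np.uint8))
    for i in range(1,k):
        if st[i,4]>8: q=w[l==i];print(n,"red",ce[i].round(),st[i,4],np.median(q,0).round(3),q.min(0).round(3),q.max(0).round(3))
    pts={"side":[(300,188),(313,170),(372,292),(340,298),(408,287),(350,287),(374,281),(396,273)],"scene":[(347,195),(374,204),(213,213),(217,233),(217,243),(330,225),(397,208)]}[n]
    for u,v in pts: print(n,u,v,w[v,u].round(3),im[v,u])
```

```text
side red [288. 133.] 10 [0.797 0.614 0.05 ] [0.79  0.605 0.041] [0.804 0.617 0.058]
side red [372. 150.] 26 [0.893 0.168 0.115] [0.889 0.144 0.109] [0.899 0.194 0.12 ]
side red [413. 173.] 9 [ 0.892 -0.04   0.114] [ 0.888 -0.042  0.108] [ 0.898 -0.024  0.118]
side red [485. 244.] 334 [ 0.859 -0.356  0.049] [ 0.838 -0.378  0.022] [ 0.908 -0.301  0.066]
side red [350. 287.] 135 [ 0.456 -0.307  0.056] [ 0.441 -0.312  0.036] [ 0.47  -0.299  0.069]
side 300 188 [0.569 0.119 0.082] [176 210 229]
side 313 170 [0.654 0.179 0.096] [232 245 247]
side 372 292 [ 0.504 -0.327  0.034] [132 219 245]
side 340 298 [ 0.428 -0.305  0.035] [142 224 246]
side 408 287 [ 0.593 -0.352  0.026] [107 173 221]
side 350 287 [ 0.453 -0.307  0.058] [ 44  65 216]
side 374 281 [ 0.517 -0.315  0.052] [148  97  64]
side 396 273 [ 0.574 -0.327  0.059] [49 67 65]
scene red [453.  35.] 21 [-0.383  1.373  0.071] [-0.413  1.337  0.065] [-0.363  1.415  0.074]
scene red [631. 148.] 19 [0.822 1.341 0.069] [0.807 1.303 0.064] [0.837 1.364 0.075]
scene red [493. 199.] 95 [0.8   0.618 0.05 ] [0.775 0.604 0.038] [0.818 0.64  0.06
[... 564 characters left out ...]
d [119. 310.] 18 [ 0.689 -0.642  0.021] [ 0.668 -0.644  0.02 ] [ 0.709 -0.639  0.024]
scene red [238. 321.] 356 [ 0.88  -0.348  0.053] [ 0.835 -0.374  0.023] [ 0.9   -0.319  0.066]
scene red [126. 316.] 9 [ 0.725 -0.621  0.044] [ 0.72  -0.623  0.041] [ 0.737 -0.619  0.045]
scene red [122. 329.] 15 [ 0.751 -0.641  0.021] [ 0.738 -0.645  0.02 ] [ 0.764 -0.638  0.024]
scene 347 195 [0.593 0.134 0.08 ] [ 94 244 255]
scene 374 204 [0.679 0.189 0.093] [248 254 255]
scene 213 213 [ 0.468 -0.306  0.064] [ 13  30 255]
scene 217 233 [ 0.562 -0.317  0.066] [80 67 67]
scene 217 243 [ 0.59  -0.327  0.053] [34 38 38]
scene 330 225 [0.655 0.039 0.033] [61 98 24]
scene 397 208 [0.697 0.276 0.052] [23 33 81]
```

View pics/crop1.png

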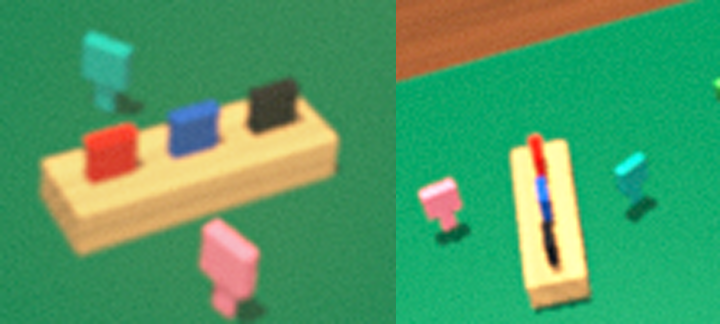

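The crop confirms the bright red bow is in the block's end slot at about (0.456,-0.306), next to blue. The pink and teal keys stand free and aren't meant. Next, estimate the yaw of the block and release from the clouds.

Run:
```python
from h import *
s=np.load("side0.npz");c=np.load("scene0.npz")
for n,z in(("side",s),("scene",c)):
    w=z["w"];im=z["im"].astype(int);B,G,R=im[...,0],im[...,1],im[...,2]
    m=(z["d"]>0)&(abs(w[...,2]-.032)<.006)&(R>190)&(G>150)&(B<190)&(abs(w[...,0]-.52)<.15)&(abs(w[...,1]+.315)<.08)
    q=w[m][:,:2].astype(np.float32);r=cv2.minAreaRect(q*1000);print(n,"block",len(q),r)
    m=(z["d"]>0)&(abs(w[...,2]-.080)<.004)&(abs(w[...,0]-.58)<.06)&(abs(w[...,1]-.125)<.06)&(R>150)&(B>60)
    q=w[m];print("plug",len(q),((q.min(0)+q.max(0))/2).round(4),q.min(0).round(3),q.max(0).round(3))
    m=(z["d"]>0)&(w[...,2]>.066)&(w[...,2]<.079)&(R<140)&(abs(w[...,0]-.66)<.14)&(abs(w[...,1]-.15)<.2)
    q=w[m][:,:2].astype(np.float32);print("rim",len(q),cv2.minAreaRect(q*1000))
```

```text
side block 1025 ((517.9149169921875, -312.9634094238281), (59.44861602783203, 191.37109375), 80.57807922363281)
plug 148 [0.5954 0.1468 0.08  ] [0.553 0.109 0.076] [0.638 0.184 0.084]
rim 516 ((655.2493896484375, 145.3335418701172), (113.3668212890625, 284.7052307128906), 5.267656326293945)
scene block 605 ((515.3624267578125, -313.2186279296875), (56.677181243896484, 195.99478149414062), 80.6879653930664)
plug 142 [0.5927 0.1476 0.08  ] [0.552 0.113 0.076] [0.633 0.183 0.084]
rim 548 ((669.2854614257812, 146.77447509765625), (85.45008087158203, 280.93841552734375), 4.689391136169434)
```

Call:
apply_moves(steps=[0,0,-1.4,-200,-167,0,50,0,0,-1.4,-200,-167,0,50,0,0,-1.4,-200,-167,0,50,0,0,-1.4,-200,-167,0,50,0,0,-1.4,-200,-167,0,50,0,0,-1.4,-200,-167,0,50,0,0,-1.4,-200,-167,0,50,0,0,-1.4,-200,-167,0,50,0,0,-1.4,-200,-167,0,50,0,0,-1.4,-200,-167,0,50])

```text
clock: 1.1
tool_pos: [0.4577, -0.2, 0.242]
tcp_rot: [[-0.986, 0.165, -0.001], [0.165, 0.986, 0.0], [0.001, 0.0, -1.0]]
force: [0.0, -0.0, 0.7]
opening: 0.583
finger_force: 0.0
```

Run:
```python
from h import *
p,im,d,w=cloud("wrist");cv2.imwrite("pics/w1.png",im);np.savez("w1.npz",im=im,d=d,w=w);print(p)
st=bot.read_state();print(st["tool_pos"],st["joints"],st["tcp_rot"],st["clock"])
```

```text
{'intrinsics': array([[313.0603056 ,   0.        , 321.35743134],
       [  0.        , 313.0603056 , 199.79297996],
       [  0.        ,   0.        ,   1.        ]]), 'k1': -0.033389305149244125, 'position': array([ 0.38311281, -0.18848082,  0.3728977 ]), 'attitude': array([[ 1.65941925e-01,  9.41850092e-01,  2.92201439e-01],
       [ 9.86135486e-01, -1.58404209e-01, -4.94460316e-02],
       [-2.84811546e-04,  2.96355378e-01, -9.55077698e-01]])}
[ 0.45772684 -0.19999113  0.24203253] [-4.14932313e-01  1.57458885e-01  1.89623966e+00  6.43458687e-06
  1.08846128e+00 -1.82314474e+00] [[-9.86811702e-01  1.61871549e-01 -5.16747440e-04]
 [ 1.61871447e-01  9.86811826e-01  2.33860397e-04]
 [ 5.47787830e-04  1.47129520e-04 -9.99999839e-01]] 1.15
```

View pics/w1.png

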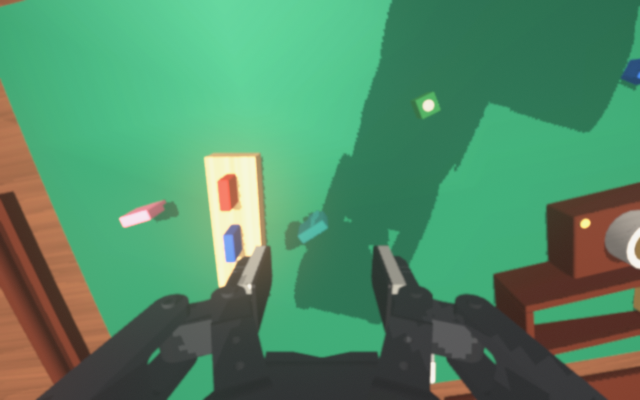

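Call:
apply_moves(steps=[0,0,0,-20,-95,60,40,0,0,0,-20,-95,60,40,0,0,0,-20,-95,60,40,0,0,0,-20,-95,60,40])

```text
clock: 1.55
tool_pos: [0.4607, -0.2979, 0.1807]
tcp_rot: [[-0.985, 0.174, -0.002], [0.174, 0.985, 0.002], [0.003, 0.001, -1.0]]
force: [-0.5, 1.3, -0.4]
opening: 0.47
finger_force: 0.0
```

```bash
cat > key.py <<'E'
from h import *
def meas(p,im,d,w,tag):
    hsv=cv2.cvtColor(im,cv2.COLOR_BGR2HSV);H,S,V=[hsv[...,i].astype(int) for i in range(3)]
    red=((H<8)|(H>172))&(S>130)&(V>110)&(d>0)&(abs(w[...,0]-.457)<.05)&(abs(w[...,1]+.305)<.04)
    q=w[red];print(tag,"red n",len(q),"zmax",np.percentile(q[:,2],95).round(4))
    t=red&(w[...,2]>.061);v,u=np.nonzero(t)
    px=np.stack([u,v],1).astype(float);g=ray_at_z(p,px,.066)[:,:2]*1000
    print(" top px",px.mean(0).round(1),"mean",g.mean(0).round(1),"rect",cv2.minAreaRect(g.astype(np.float32)),"depthmean",w[t].mean(0).round(4))
    return px.mean(0)
E
python3 - <<'E'
from key import *
z=np.load("w1.npz")
p1=dict(intrinsics=[[313.06,0,321.357],[0,313.06,199.793],[0,0,1]],k1=-0.033389,position=[0.38311281,-0.18848082,0.3728977],attitude=[[.165942,.94185,.292201],[.986135,-.158404,-.049446],[-.000285,.296355,-.955078]])
a=meas(p1,z["im"],z["d"],z["w"],"w1")
p,im,d,w=cloud("wrist");cv2.imwrite("pics/w2.png",im);np.savez("w2.npz",im=im,d=d,w=w)
b=meas(p,im,d,w,"w2")
# triangulate
o=[np.array(x["position"]) for x in(p1,p)];r=[world(x,y,[1])[0]-oo for x,y,oo in zip((p1,p),(a,b),o)]
A=np.stack([r[0],-r[1]],1);s=np.linalg.lstsq(A,o[1]-o[0],rcond=None)[0];print("tri",o[0]+s[0]*r[0],o[1]+s[1]*r[1])
hsv=cv2.cvtColor(im,cv2.COLOR_BGR2HSV)
m=(abs(w[...,2]-.032)<.005)&(d>0)&(hsv[...,0]<35)&(hsv[...,0]>8);q=(w[m][:,:2]*1000).astype(np.float32)
k,l,stt,ce=cv2.connectedComponentsWithStats(m.astype(np.uint8));i=1+stt[1:,4].argmax();print("block",cv2.minAreaRect((w[l==i][:,:2]*1000).astype(np.float32)),np.median(w[l==i][:,2]))
st=bot.read_state();print(st["tool_pos"],st["tcp_rot"],st["clock"],p["position"])
E
```

```text
w1 red n 381 zmax 0.0662
 top px [224.5 194.2] mean [ 454.7 -301.2] rect ((454.6662292480469, -301.1731262207031), (10.947200775146484, 31.997482299804688), 80.44115447998047) depthmean [ 0.455  -0.3016  0.0648]
w2 red n 542 zmax 0.0662
 top px [315.2 193. ] mean [ 454.5 -302.8] rect ((455.0803527832031, -303.1319885253906), (9.876550674438477, 33.11983108520508), 79.91419982910156) depthmean [ 0.4548 -0.3029  0.065 ]
tri [ 0.4559111  -0.30319025  0.06049761] [ 0.4559034  -0.30318913  0.0604954 ]
block ((516.3837890625, -313.263916015625), (56.18411636352539, 192.0009307861328), 80.5561294555664) 0.031167838852396906
[ 0.46101464 -0.29694263  0.18165565] [[-0.98497922  0.17266647 -0.00149086]
 [ 0.17266445  0.98497972  0.00138913]
 [ 0.00170832  0.00111084 -0.99999792]] 1.6 [ 0.38644695 -0.28580512  0.31170936]
```

View pics/w2.png

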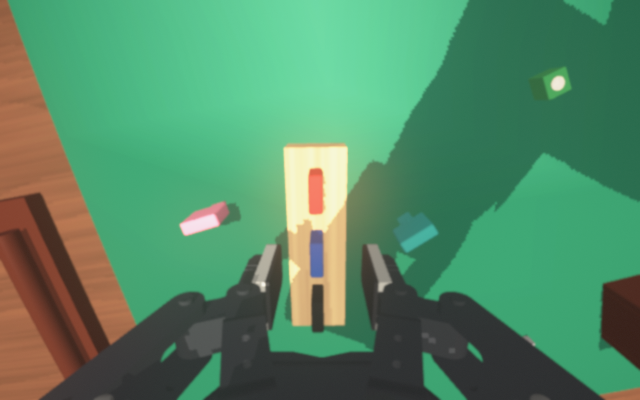

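The wrist view has the red bow at (316,192), alone above the blue and black bows. Its position is (0.456,-0.303) with the top at 0.066, which agrees with the block fit (slot at 0.457,-0.303). Descending to grasp.

Call:
apply_moves(steps=[0,0,-0.006,4,-7,30,40,0,0,-0.006,4,-7,60,40,0,0,-0.006,4,-7,85,40,0,0,-0.006,4,-7,105,40,0,0,-0.006,4,-7,120,40,0,0,-0.006,4,-7,130,40,0,0,-0.006,4,-7,135,40,0,0,-0.006,4,-7,135,40])

```text
clock: 2.4
tool_pos: [0.4567, -0.3028, 0.0475]
tcp_rot: [[-0.987, 0.164, 0.0], [0.164, 0.987, 0.0], [-0.0, 0.0, -1.0]]
force: [-0.1, -0.3, -0.2]
opening: 0.465
finger_force: 0.0
```

Call:
apply_moves(steps=[0,0,0,0,0,0,5,0,0,0,0,0,0,5,0,0,0,0,0,0,5,0,0,0,0,0,0,5,0,0,0,0,0,0,5,0,0,0,0,0,0,5], force=60)

```text
clock: 3.0
tool_pos: [0.457, -0.3035, 0.0482]
tcp_rot: [[-0.986, 0.164, 0.001], [0.164, 0.986, -0.001], [-0.001, -0.0, -1.0]]
force: [0.1, 2.0, 7.2]
opening: 0.133
finger_force: 58.8
```

Run:
```python
from h import *
st=bot.read_state();print({k:np.round(st[k],4) for k in("clock","tool_pos","force","moment","opening","finger_force","tcp_rot")})
```

```text
{'clock': np.float64(3.0), 'tool_pos': array([ 0.457 , -0.3035,  0.0482]), 'force': array([0.1324, 1.9701, 7.222 ]), 'moment': array([ 0.3535, -0.0065, -0.0077]), 'opening': np.float64(0.1334), 'finger_force': np.float64(58.8477), 'tcp_rot': array([[-9.864e-01,  1.643e-01,  1.200e-03],
       [ 1.643e-01,  9.864e-01, -6.000e-04],
       [-1.300e-03, -4.000e-04, -1.000e+00]])}
```

Call:
apply_moves(steps=[0,0,0,0,0,-8,5,0,0,0,0,0,-20,5,0,0,0,0,0,-40,5,0,0,0,0,0,-75,5,0,0,0,0,0,-120,5,0,0,0,0,0,-165,5,0,0,0,0,0,-190,5,0,0,0,0,0,-190,5])

```text
clock: 3.8
tool_pos: [0.4582, -0.3046, 0.2426]
tcp_rot: [[-0.986, 0.164, 0.007], [0.164, 0.986, -0.005], [-0.007, -0.003, -1.0]]
force: [0.9, -0.5, -1.1]
opening: 0.126
finger_force: 58.4
```

Run:
```python
from h import *
st=bot.read_state();print({k:np.round(st[k],4) for k in("clock","tool_pos","force","moment","opening","finger_force","tcp_rot","joints")})
```

```text
{'clock': np.float64(3.8), 'tool_pos': array([ 0.4582, -0.3046,  0.2426]), 'force': array([ 0.9482, -0.4908, -1.0943]), 'moment': array([-0.0246,  0.0054,  0.0317]), 'opening': np.float64(0.1258), 'finger_force': np.float64(58.4038), 'tcp_rot': array([[-0.9864,  0.1642,  0.0067],
       [ 0.1642,  0.9864, -0.0046],
       [-0.0074, -0.0034, -1.    ]]), 'joints': array([-5.8930e-01,  2.3260e-01,  1.7997e+00, -1.0000e-04,  1.1011e+00,
       -1.9951e+00])}
```

Call:
apply_moves(steps=[0,0,-0.25,-70,442,0,5,0,0,-0.25,-70,442,0,5,0,0,-0.25,-70,442,0,5,0,0,-0.25,-70,442,0,5,0,0,-0.25,-70,442,0,5,0,0,-0.25,-70,442,0,5,0,0,-0.25,-70,442,0,5,0,0,-0.25,-70,442,0,5,0,0,-0.25,-70,442,0,5,0,0,-0.25,-70,442,0,5])

```text
clock: 4.8
tool_pos: [0.5988, 0.1263, 0.2368]
tcp_rot: [[-0.996, -0.089, 0.0], [-0.089, 0.996, 0.002], [-0.001, 0.002, -1.0]]
force: [0.7, -0.4, -0.5]
opening: 0.129
finger_force: 58.7
```

Call:
apply_moves(steps=[0,0,0,0,0,0,5,0,0,0,0,0,0,5])

```text
clock: 5.0
tool_pos: [0.5973, 0.1205, 0.2368]
tcp_rot: [[-0.996, -0.085, -0.001], [-0.085, 0.996, -0.001], [0.001, -0.001, -1.0]]
force: [-0.6, 0.2, -0.1]
opening: 0.131
finger_force: 58.7
```

Run:
```python
from h import *
import pickle
st=bot.read_state();p,im,d,w=cloud("wrist");cv2.imwrite("pics/w3.png",im);pickle.dump((p,im,d,w),open("w3.pkl","wb"))
print({k:np.round(st[k],4) for k in("clock","tool_pos","finger_force","tcp_rot","joints")})
```

```text
{'clock': np.float64(5.0), 'tool_pos': array([0.5973, 0.1205, 0.2368]), 'finger_force': np.float64(58.7338), 'tcp_rot': array([[-9.964e-01, -8.490e-02, -1.200e-03],
       [-8.490e-02,  9.964e-01, -6.000e-04],
       [ 1.300e-03, -5.000e-04, -1.000e+00]]), 'joints': array([ 1.9680e-01,  3.3460e-01,  1.6728e+00, -4.0000e-04,  1.1355e+00,
       -1.4588e+00])}
```

View pics/w3.png

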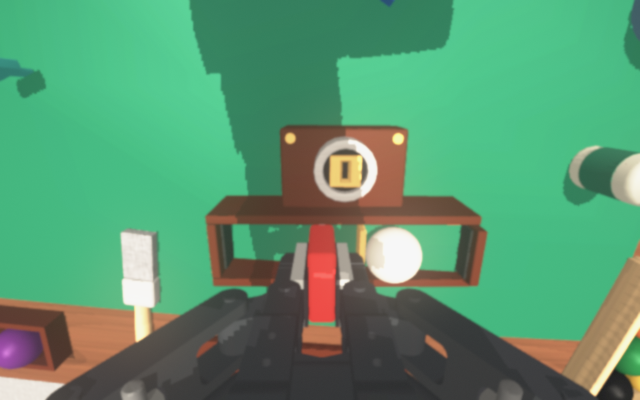

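The wrist view shows the lock ring at (346,170) with its keyway along image-vertical (tool x). The red key is held at (321,240-320), and the ball at (394,255) is behind the gate. Now fit the lock centre and the yaw.

```bash
cat > lock.py <<'E'
from h import *
def lock(p,im,d,w,c,tag,z=.08):
    u0,v0=c
    pad=45
    gray=cv2.cvtColor(im,cv2.COLOR_BGR2GRAY);hsv=cv2.cvtColor(im,cv2.COLOR_BGR2HSV)
    box=np.zeros(gray.shape,bool);box[v0-pad:v0+pad,u0-pad:u0+pad]=True
    ring=box&(hsv[...,1]<60)&(gray>130)&(abs(w[...,2]-z)<.01)
    k,l,s,ce=cv2.connectedComponentsWithStats(ring.astype(np.uint8));i=1+s[1:,4].argmax()
    cs,_=cv2.findContours((l==i).astype(np.uint8),cv2.RETR_EXTERNAL,cv2.CHAIN_APPROX_NONE)
    P=max(cs,key=len).reshape(-1,2);g=ray_at_z(p,P,z)[:,:2]*1000
    (cc),r=cv2.minEnclosingCircle(g.astype(np.float32))
    e=cv2.fitEllipse(g.astype(np.float32));print(tag,"ring",np.round(cc,1),round(r,1),"ell",np.round(e[0],1),np.round(e[1],1),"z",np.median(w[l==i][:,2]).round(4))
    br=box&(hsv[...,0]>12)&(hsv[...,0]<35)&(hsv[...,1]>90)&(gray>110)&(abs(w[...,2]-z)<.015)
    k,l,s,ce=cv2.connectedComponentsWithStats(br.astype(np.uint8));i=1+s[1:,4].argmax()
    cs,h=cv2.findContours((l==i).astype(np.uint8),cv2.RETR_CCOMP,cv2.CHAIN_APPROX_NONE)
    for q,hh in zip(cs,h[0]):
        if len(q)>8:
            g=ray_at_z(p,q.reshape(-1,2),z)[:,:2]*1000;r=cv2.minAreaRect(g.astype(np.float32));print("  hole" if hh[3]>=0 else "  brass",np.round(r[0],1),np.round(r[1],1),round(r[2],1),q.reshape(-1,2).mean(0).round(1))
    # walls yaw
    m=(abs(w[...,2]-.075)<.004)&(gray<120)&(d>0)&(abs(w[...,0]-.66)<.08)&(abs(w[...,1]-.14)<.17)
    mm=cv2.minAreaRect((w[m][:,:2]*1000).astype(np.float32));print("  run",mm)
E
python3 - <<'E'
from lock import *
import pickle
p,im,d,w=pickle.load(open("w3.pkl","rb"));lock(p,im,d,w,(346,170),"w3")
cv2.imwrite("pics/c3.png",cv2.resize(im[110:290,240:460],None,fx=3.3,fy=3.3,interpolation=cv2.INTER_CUBIC))
E
```

```text
w3 ring [580.  140.1] 30.0 ell [580.2 140. ] [58.1 58.9] z 0.0788
  brass [580.6 140.5] [31.4 30.8] 5.2 [345.1 170.7]
  hole [575.6 152.9] [2.7 3.3] 51.2 [359.3 166.8]
  hole [579.9 140. ] [15.3  5.6] 5.9 [344.8 169.8]
  hole [568.6 152.1] [4.7 3.9] 50.7 [359.2 159.2]
  run ((643.3555297851562, 144.9022979736328), (130.1925048828125, 277.6631164550781), 4.963212966918945)
```

View pics/c3.png

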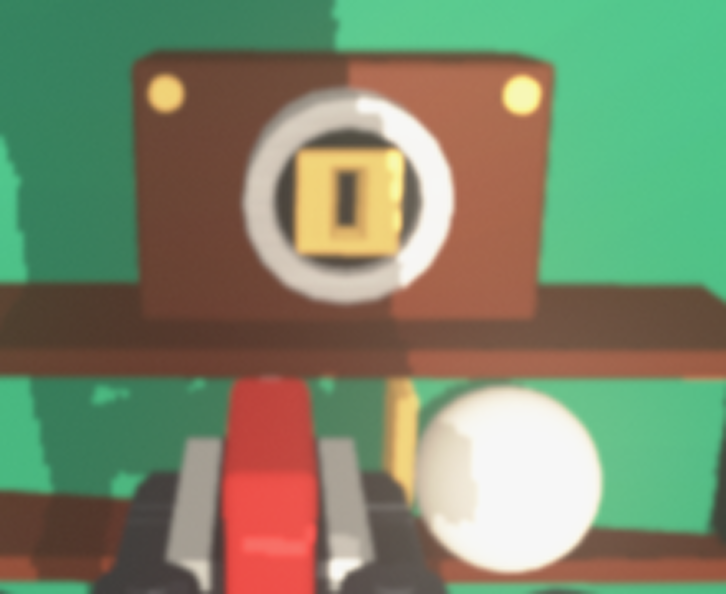

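Keyway at (0.580,0.140), yaw 5°. The ring radius fits at 30 mm, and the tool is aligned. Hovering 48 mm above with the blade, then re-measuring from there as the second view.

Call:
apply_moves(steps=[0,0,0,16,21,30,5,0,0,0,16,21,60,5,0,0,0,16,21,67,5,0,0,0,16,21,67,5,0,0,0,16,21,67,5])

```text
clock: 5.55
tool_pos: [0.5812, 0.1402, 0.1715]
tcp_rot: [[-0.996, -0.084, 0.001], [-0.084, 0.996, 0.0], [-0.002, 0.0, -1.0]]
force: [1.0, 0.5, 0.0]
opening: 0.131
finger_force: 58.7
```

```bash
cat > v.py <<'E'
import sys
from lock import *
def proj(p,X):
    K=np.array(p["intrinsics"]);c=(X-np.array(p["position"]))@np.array(p["attitude"]);x=c[:,:2]/c[:,2:];x=x*(1+p["k1"]*(x**2).sum(1,keepdims=True));return x*[K[0,0],K[1,1]]+[K[0,2],K[1,2]]
st=bot.read_state();p,im,d,w=cloud("wrist")
T=np.array(st["tool_pos"]);R=np.array(st["tcp_rot"])
print({k:np.round(st[k],4) for k in("clock","tool_pos","tcp_rot","force","moment","finger_force")})
b=np.array([[17,-6,16.2],[17,6,16.2],[17,-6,-17.8],[17,6,-17.8],[-17,0,-17.8],[7,0,42.2]])/1000
print("key proj",proj(p,T+b@R.T).round(1).tolist())
c=proj(p,np.array([[.580,.140,.08]]))[0].round().astype(int);print(c)
try: lock(p,im,d,w,tuple(c),"w")
except Exception as e: print(e)
cv2.imwrite(sys.argv[1],cv2.resize(im[120:320,220:430],None,fx=2.9,fy=2.9,interpolation=cv2.INTER_CUBIC))
E
python3 v.py pics/c4.png
```

```text
{'clock': np.float64(5.55), 'tool_pos': array([0.5812, 0.1402, 0.1715]), 'tcp_rot': array([[-9.965e-01, -8.400e-02,  1.500e-03],
       [-8.400e-02,  9.965e-01,  3.000e-04],
       [-1.500e-03,  2.000e-04, -1.000e+00]]), 'force': array([1.0055, 0.4559, 0.0252]), 'moment': array([ 0.0384, -0.0323,  0.0778]), 'finger_force': np.float64(58.7364)}
key proj [[311.5, 224.5], [335.3, 224.5], [309.0, 256.1], [338.9, 256.1], [323.8, 326.3], [323.2, 223.9]]
[323 207]
w ring [579.4 140.2] 30.2 ell [579.4 140.2] [53.9 55.2] z 0.0789
  brass [580.3 140.3] [32.4 30.4] 4.7 [322.8 206.3]
  hole [579.3 140.2] [15.   4.5] 4.7 [323.  205.1]
  run ((643.606201171875, 145.38861083984375), (129.73463439941406, 277.9112243652344), 4.101478099822998)
```

View pics/c4.png

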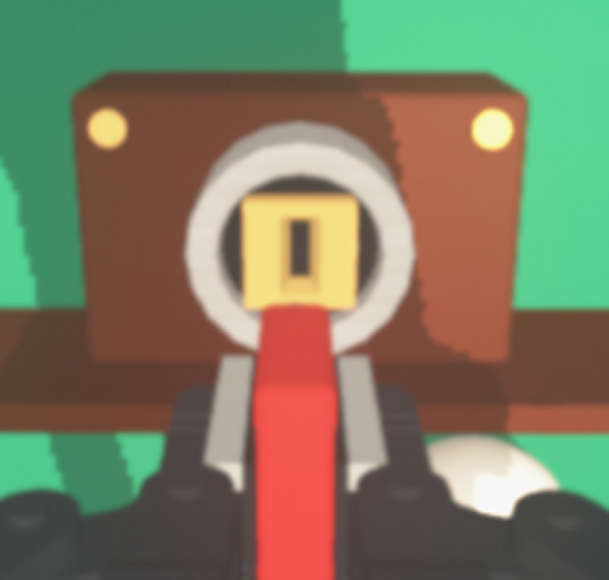

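The crop shows the key shoulder at about (322,225) directly in front of the keyway at (323,205). Both are upright and aligned, and the second view agrees on (0.5795,0.140). Letting it settle and re-reading.

Call:
apply_moves(steps=[0,0,0,0,0,0,5,0,0,0,0,0,0,5,0,0,0,0,0,0,5])

```text
clock: 5.9
tool_pos: [0.5806, 0.1409, 0.1708]
tcp_rot: [[-0.996, -0.085, 0.001], [-0.085, 0.996, 0.0], [-0.001, 0.0, -1.0]]
force: [0.6, -0.3, -0.9]
opening: 0.128
finger_force: 58.7
```

Call:
apply_moves(steps=[0,0,0,0,0,0,5,0,0,0,0,0,0,5])

```text
clock: 6.1
tool_pos: [0.5803, 0.1409, 0.1704]
tcp_rot: [[-0.996, -0.085, 0.0], [-0.085, 0.996, 0.0], [-0.0, 0.0, -1.0]]
force: [-0.8, -0.4, -0.9]
opening: 0.129
finger_force: 58.7
```

Call:
apply_moves(steps=[0,0,0,0,0,20,5,0,0,0,0,0,38,5,0,0,0,0,0,44,5,0,0,0,0,0,47,5,0,0,0,0,0,50,5,0,0,0,0,0,52,5,0,0,0,0,0,54,5,0,0,0,0,0,56,5,0,0,0,0,0,56,5])

```text
clock: 7.0
tool_pos: [0.5805, 0.1409, 0.1143]
tcp_rot: [[-0.996, -0.085, 0.0], [-0.085, 0.996, 0.0], [-0.0, 0.0, -1.0]]
force: [0.7, -0.4, -0.2]
opening: 0.129
finger_force: 58.7
```

Run:
```python
from h import *
st=bot.read_state();print({k:np.round(st[k],4) for k in("clock","tool_pos","force","moment","finger_force")})
```

```text
{'clock': np.float64(7.0), 'tool_pos': array([0.5805, 0.1409, 0.1143]), 'force': array([ 0.6655, -0.397 , -0.1937]), 'moment': array([ 0.0299, -0.0741, -0.0032]), 'finger_force': np.float64(58.7297)}
```

Call:
apply_moves(steps=[0,0,0,0,0,1.5,5,0,0,0,0,0,3,5,0,0,0,0,0,4.5,5,0,0,0,0,0,6,5,0,0,0,0,0,7.5,5,0,0,0,0,0,8,5], force=80)

```text
clock: 7.6
tool_pos: [0.5806, 0.1408, 0.1063]
tcp_rot: [[-0.996, -0.085, 0.001], [-0.085, 0.996, -0.0], [-0.001, -0.0, -1.0]]
force: [1.3, -0.6, 2.2]
opening: 0.124
finger_force: 82.5
```

Run:
```python
from h import *
st=bot.read_state();print({k:np.round(st[k],4) for k in("clock","tool_pos","force","moment","finger_force")})
```

```text
{'clock': np.float64(7.6), 'tool_pos': array([0.5806, 0.1408, 0.1063]), 'force': array([ 1.3371, -0.6094,  2.2295]), 'moment': array([-0.2624, -0.4023,  0.0105]), 'finger_force': np.float64(82.4933)}
```

Call:
apply_moves(steps=[0,0,0,0,0,1.5,5,0,0,0,0,0,3,5,0,0,0,0,0,4.5,5,0,0,0,0,0,6,5,0,0,0,0,0,7.5,5,0,0,0,0,0,9,5,0,0,0,0,0,9,5])

```text
clock: 8.3
tool_pos: [0.5805, 0.1412, 0.0972]
tcp_rot: [[-0.996, -0.085, 0.001], [-0.085, 0.996, 0.0], [-0.001, 0.0, -1.0]]
force: [3.2, 0.9, 0.9]
opening: 0.125
finger_force: 82.3
```

Run:
```python
from h import *
st=bot.read_state();print({k:np.round(st[k],4) for k in("clock","tool_pos","force","moment","finger_force")})
```

```text
{'clock': np.float64(8.3), 'tool_pos': array([0.5805, 0.1412, 0.0972]), 'force': array([3.198 , 0.8779, 0.8712]), 'moment': array([ 0.3788, -0.5455,  0.0013]), 'finger_force': np.float64(82.3466)}
```

Call:
apply_moves(steps=[0,0,0,0,0,0.5,5,0,0,0,0,0,1,5,0,0,0,0,0,1.5,5,0,0,0,0,0,2,5,0,0,0,0,0,2,5])

```text
clock: 8.8
tool_pos: [0.5806, 0.1411, 0.0962]
tcp_rot: [[-0.996, -0.085, 0.001], [-0.085, 0.996, 0.0], [-0.001, 0.0, -1.0]]
force: [0.2, 1.3, 10.6]
opening: 0.123
finger_force: 84.1
```

```bash
python3 v.py pics/c5.png | head -3
```

```text
{'clock': np.float64(8.8), 'tool_pos': array([0.5806, 0.1411, 0.0962]), 'tcp_rot': array([[-9.964e-01, -8.500e-02,  8.000e-04],
       [-8.500e-02,  9.964e-01,  5.000e-04],
       [-8.000e-04,  4.000e-04, -1.000e+00]]), 'force': array([ 0.1683,  1.3439, 10.6064]), 'moment': array([ 0.409 , -0.0748,  0.0604]), 'finger_force': np.float64(84.1341)}
```

View pics/c5.png

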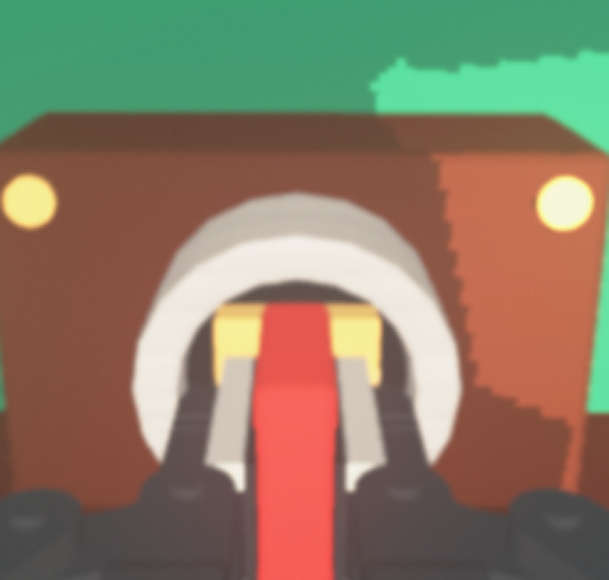

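Force rises to 10.6 N exactly at the expected height (TCP 0.0962), and the picture shows the shoulder on the brass plug. Dwell, then turn clockwise (+tool z).

Call:
apply_moves(steps=[0,0,0,0,0,0,5,0,0,0,0,0,0,5,0,0,0,0,0,0,5,0,0,0,0,0,0,5,0,0,0.1,0,0,0,5,0,0,0.2,0,0,0,5,0,0,0.3,0,0,0,5,0,0,0.4,0,0,0,5,0,0,0.5,0,0,0,5,0,0,0.5,0,0,0,5], force=100)

```text
clock: 9.85
tool_pos: [0.5806, 0.1414, 0.0962]
tcp_rot: [[-0.914, 0.406, 0.001], [0.406, 0.914, 0.001], [-0.0, 0.001, -1.0]]
force: [-0.1, 4.1, 11.1]
opening: 0.118
finger_force: 99.1
```

```bash
python3 v.py pics/c6.png | head -3
```

```text
{'clock': np.float64(9.85), 'tool_pos': array([0.5806, 0.1414, 0.0962]), 'tcp_rot': array([[-9.137e-01,  4.063e-01,  8.000e-04],
       [ 4.063e-01,  9.137e-01,  8.000e-04],
       [-4.000e-04,  1.100e-03, -1.000e+00]]), 'force': array([-0.1014,  4.0894, 11.1021]), 'moment': array([ 0.6864, -0.009 ,  0.0461]), 'finger_force': np.float64(99.1317)}
```

Turning well, with the key still pressed down. Continuing to about 1.58 rad in total.

Call:
apply_moves(steps=[0,0,0.12,0,0,0,5,0,0,0.24,0,0,0,5,0,0,0.36,0,0,0,5,0,0,0.48,0,0,0,5,0,0,0.6,0,0,0,5,0,0,0.72,0,0,0,5,0,0,0.84,0,0,0,5,0,0,0.96,0,0,0,5,0,0,1.08,0,0,0,5,0,0,1.08,0,0,0,5])

```text
clock: 10.9
tool_pos: [0.5809, 0.1415, 0.0963]
tcp_rot: [[-0.072, 0.997, 0.002], [0.997, 0.072, 0.001], [0.001, 0.002, -1.0]]
force: [1.2, 3.8, 10.6]
opening: 0.118
finger_force: 98.9
```

Call:
apply_moves(steps=[0,0,0,0,0,0,5,0,0,0,0,0,0,5,0,0,0,0,0,0,5,0,0,0,0,0,0,5,0,0,0,0,0,0,5,0,0,0,0,0,0,5,0,0,0,0,0,0,5,0,0,0,0,0,0,5,0,0,0,0,0,0,5,0,0,0,0,0,0,5])

```text
clock: 11.9
tool_pos: [0.5809, 0.1414, 0.0962]
tcp_rot: [[-0.076, 0.997, 0.002], [0.997, 0.076, 0.001], [0.001, 0.002, -1.0]]
force: [0.6, 2.6, 9.3]
opening: 0.122
finger_force: 98.8
```

Run:
```python
from h import *
st=bot.read_state();print({k:np.round(st[k],4) for k in("clock","tool_pos","tcp_rot","force","moment","finger_force")})
p,im,d,w=cloud("scene");b,_=bot.camera("wrist");np.savez("end.npz",w=w,im=im)
a=cv2.resize(im[150:270,300:430],(390,360),interpolation=cv2.INTER_CUBIC);b=cv2.resize(b[100:340,190:450],(390,360))
cv2.imwrite("pics/end.png",np.hstack([a,b]))
m=(im.min(2)>190)&(w[...,2]>.05)&(w[...,2]<.12)&(abs(w[...,0]-.66)<.05)&(abs(w[...,1]-.14)<.15)
q=w[m];print(len(q),np.median(q,0))
yaw=np.radians(5);c,s=np.cos(yaw),np.sin(yaw);r=(q[:,:2]-[.5797,.1405])@np.array([[c,-s],[s,c]])+[-.032,0];print("release xy",np.median(r,0),r.min(0),r.max(0))
```

```text
{'clock': np.float64(11.9), 'tool_pos': array([0.5809, 0.1414, 0.0962]), 'tcp_rot': array([[-7.600e-02,  9.971e-01,  1.500e-03],
       [ 9.971e-01,  7.600e-02,  9.000e-04],
       [ 8.000e-04,  1.600e-03, -1.000e+00]]), 'force': array([0.5619, 2.6462, 9.2904]), 'moment': array([ 0.6573, -0.3414,  0.0575]), 'finger_force': np.float64(98.8367)}
158 [0.68464955 0.04042406 0.08029752]
release xy [ 0.06368817 -0.1088023 ] [ 0.02487086 -0.12705344] [ 0.08250327 -0.08227562]
```

View pics/end.png

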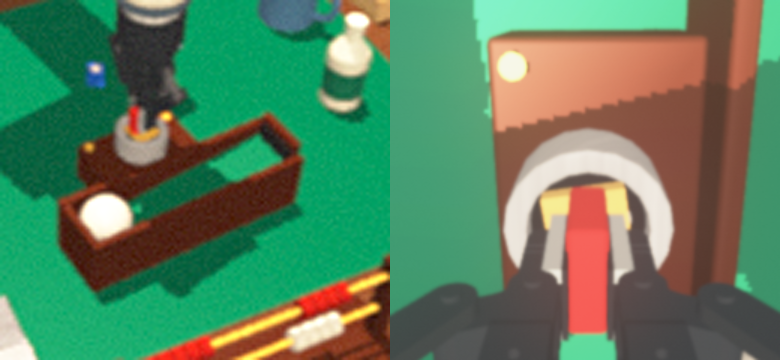

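The gate is open and the ball is at the low end of the run (scene crop (105,217)). The key is seated and the plug lags it by only about 0.12 rad, so the lock is at about 1.45 rad. Settling briefly, then handing in.

Call:
apply_moves(steps=[0,0,0,0,0,0,5,0,0,0,0,0,0,5,0,0,0,0,0,0,5,0,0,0,0,0,0,5,0,0,0,0,0,0,5,0,0,0,0,0,0,5,0,0,0,0,0,0,5,0,0,0,0,0,0,5,0,0,0,0,0,0,5,0,0,0,0,0,0,5])

```text
clock: 13.0
tool_pos: [0.5809, 0.1414, 0.0963]
tcp_rot: [[-0.076, 0.997, 0.002], [0.997, 0.076, 0.001], [0.001, 0.002, -1.0]]
force: [1.3, 4.0, 9.6]
opening: 0.124
finger_force: 98.8
```

Run:
```python
from h import *
p,im,d,w=cloud("scene")
m=(im.min(2)>190)&(w[...,2]>.05)&(w[...,2]<.12)&(abs(w[...,0]-.66)<.05)&(abs(w[...,1]-.14)<.15)
print(np.median(w[m],0),bot.read_state()["tool_pos"],bot.read_state()["force"]);print(bot.close_job())
```

```text
[0.68545771 0.04043166 0.07987363] [0.58094655 0.14145858 0.09625204] [1.53967057 3.85045066 7.81602204]
the job is handed in; nothing more can be done
None
```

I handed the job in at about 13 s with the red key still gripped, fully in the lock and turned (lock at about 1.45 rad by my estimate), and the cue ball resting at the low end; the hand-in call returned no verdict.

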